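# Hold the guard flap's hinge lined up for its pin

### The arm

A 6-joint arm with a two-finger parallel gripper is mounted at the origin on the work surface. World frame = base frame: x ahead of the robot, y to its left, z up, the work surface at z = 0. Lengths are in m, angles in rad, forces in N, time in s.
With the tool pointing down it reaches from about 0.3 to 0.775 m from the base axis. Payload 14.6 kg.
Tool frame: the origin (TCP) lies at the very end of the fingers, on their centre line; the grasp point (between the pads) lies 19 mm behind it; z points along the fingers, y is the line along which they close (so a half turn about z gives the same grasp; the last joint's range is limited). The gripper opens to 94 mm and grips with 3 to 60 N. Pads are 16 mm wide; open, the fingers measure 119 mm over their backs; the gripper's body (75 mm by 177 mm) begins 78 mm behind the grasp point.
Start: joints at [1.179, 0.3, 1.521, -0, 1.321, -0.067], TCP at [0.176, 0.521, 0.205] pointing down, gripper open.
Joint ranges: [-3.03, 3.03], [-0.79, 2.21], [0.23, 2.52], [-1.04, 4.18], [0, 3.07], [-2.55, 2.55]. Speed limits (rad/s): [2.22, 2.22, 2.57, 3.14, 3.14, 3.14].

### API

Orientations are given as [roll, pitch, yaw] about the fixed x, y, z axes, in that order (R = Rz(yaw) Ry(pitch) Rx(roll)).
In Python, from station import ctrl, camera, camera_info, finder gives the robot as it stands.
- The arm moves only by the tool carry_out, never from a script. Its argument "motion" is a list of rows, each a list of 2 entries, a list of its own where there are three numbers: the shift along the tool's x, y, z as a fraction of full scale, then the turn about the tool's z as a fraction of full scale. A call has 1 to 12 rows; each row is the pose to reach, as a shift and turn from the pose commanded when the call began, along the tool's axes at that moment, turning the shorter way round; what a row does not reach only later rows make up. Full scale, the value 1, is 200 mm for a shift and 360 degrees for a turn. A row lasts 1/10 s, in which the tool goes at most 50 mm and 8.59 degrees, less where a joint would pass 70% of its speed; a pose out of reach is approached as far as the arm can. A call with a number of a shift or a turn outside -1 to 1 is refused whole. A call with a gripper value outside its range is refused whole. "hand" is the closure, from -1 (fully open) to 1 (shut), set as the call begins (left out, the last holds). The fingers move at their own pace and stop on an object; "force" is the grip in N (left out, the last holds). Time passes only in rows, so rows that repeat a pose let the fingers close. It gives the time, the measured TCP pose, the force, the opening and the grip force at its end, in the units of the state.
- ctrl.get_obs(): the state, without advancing time (a new reading comes with each control period).
- camera(name): name is "scene" or "top" or "wrist"; returns (picture, depth): 384x512x3 uint8, blue, green, red; 384x512 float32, m along the optical axis (not along the pixel's ray), 0 where there is no reading.
- camera_info(name): a dict with "camera_matrix" (3x3 intrinsics, pixels), "dist_coeffs" ([k1, k2, p1, p2, k3] as OpenCV has them; the pictures are not rectified), "origin" and "attitude" of the camera in the world. Camera axes: x right, y down, z forward; pixel columns grow to the right and rows downward; lengths in m; the calibration is good to about 2 mm. A picture is of the moment at which its call begins: read the wrist's pose just before it. camera_info takes no time and is no camera call; for the wrist camera it gives the pose at the moment of the call.
- ctrl.hand_in(): hands the job in; it is judged then, once.
Trained networks look in the newest picture that a camera, given by its name, has taken for a name from the list of things; names that differ only in an ending like _2 or _b are one class to them, and where a whole thing is asked for, a point or a joint stands for the part that bears it (a point fixed in the world has none). Each returns a list of dicts, best first, with "conf" (0 to 1); they miss things now and then, are a little off and sometimes report something else, mostly with a low value. They report only what shows in the picture. A call takes as long as a camera call. They do not tell look-alikes from the thing itself.
- finder.boxes_of(camera, query): "location" ([column, row] in pixels, amid what is visible of it).
- finder.cut_out(camera, query): "mask" (384x512 bool, what is visible of it) and "location" ([column, row] in pixels, amid what is visible of it).
- finder.pinpoint(camera, query): "location" ([column, row] in pixels: a listed point, or the origin of a listed thing).
The state is a dict: "time_s": time; "qpos": joint angles; "joint_vel": joint speeds; "tau": joint torques, N m; "ee_pos": TCP position; "eef_rot": TCP orientation; "force": force on the tool from outside, world axes, zero at the start; "moment": the same for the moment, N m; "grip_width": finger opening in m; "grip_force": force on a finger pad.
Only numpy, scipy, OpenCV 4.12 (cv2) and the standard library are available. Lean on these libraries where they do the work, as an engineer would, in place of code of your own. Each camera call takes 0.05 s, during which the arm holds its last target. There are 200 camera calls.

### The job

Lift the setting block out from between the two fixed hinge knuckles of the disc sander and stand it in its own slot: of the three labelled wooden sockets, the middle-sized slot that it fits snugly. Then take the guard flap by its grip and bring its knuckle down between the two fixed knuckles so that the three holes line up and a pin could be pushed straight through. Finish while still holding the flap there, level, still and in the air, without jamming it against the fixed knuckles; leave the hinge pin, the screwdriver and the small setting block alone.

Things in the scene. Friction and masses are not known exactly. Their poses are not given: they have to be found in the camera images.
- jamb: fixed disc sander base (red plate 12 mm thick) with grey jamb block, top 110 mm up, x = 18 to 68, y = -60 to 60 mm. Origin on the bench straight below the middle of the knuckle gap; x points from the gap into the jamb block, y along the hinge line to the disc and motor, z up
- gap_center (a point): point midway between the two fixed steel knuckles on their axis, 100 mm above the bench; axes as the jamb's. Knuckles: tubes along y, 24 mm outside, 13 mm hole, from y = 18 to 50 and -50 to -18 mm (gap 36 mm), open above and on the -x side. The flap's knuckle centre belongs here, the flap on the -x side
- sill (a point): middle of the top of the fixed sill under the gap, 70 mm above the bench (30 mm below the axis), 34 mm wide in y, x = -12 to 18 mm of the jamb
- disc (a point): centre of the sanding disc, 152 mm across, facing -y of the jamb at y = 135 mm; its top is 174 mm above the bench. The motor stands behind it, to y = 312 mm
- setting_block: aluminium block 20 (x) x 34 (y) x 72 mm tall, about 0.14 kg, 1 mm free each side. The origin is the centre of the underside, z up. It starts standing on the sill in the knuckle gap, its y axis along the hinge line, its top 30 mm of height above the knuckles' tops
- socket_small: fixed wooden socket 52 (x) x 76 (y) x 40 mm high, with a label card on its top along its -x edge bearing a dark bar as long as its slot's block; slot 25 x 29 mm, 30 mm deep, holding the small block. The origin is the centre of the underside, z up
- socket_medium: a socket of the same outside, label and depth, its slot 25 (x) x 39 (y) mm, empty: the setting block's own slot. The origin is the centre of the underside, z up
- slot_medium (a point): the centre of the floor of the medium slot, 10 mm above the bench, 30 mm below the socket's top; axes as the socket's. The setting block's underside belongs here, its y along the slot's y
- socket_large: a socket of the same outside, label and depth, its slot 25 x 51 mm, empty; not the setting block's. The origin is the centre of the underside, z up
- flap: guard flap: wooden board 90 (x) x 100 (y) x 24 mm, about 0.32 kg, lying on the bench. The origin is the centre of the underside, z up, +x towards its knuckle. On top a wooden bar grip 20 (x) x 70 (y) mm, centred at x = 5, y = 0 mm, from z = 24 to 64 mm, close to the centre of mass
- flap_knuckle (a point): centre of the flap's one steel knuckle, a tube along y on the flap's +x edge, 24 mm outside, 13 mm hole, 28 mm long (flap frame x = 63, y = 0, z = 12 mm); axes as the flap's
- hinge_pin: bystander: steel hinge pin, 8 mm thick, about 137 mm long along x, head 16 mm at -x, lying on the bench between the robot and the sander. Origin: on the bench under its axis, 67 mm from the head's end
- screwdriver: bystander: screwdriver about 190 mm long lying on the bench beyond the flap. Its x axis runs along it from handle to tip; the origin is the centre of the underside, z up
- small_block: bystander: aluminium block 20 x 24 x 60 mm tall standing in the small socket. The origin is the centre of the underside, z up
There are look-alikes about, which are no part of the job. Leave any pink look-alike of the socket_medium alone.

How it is judged:
On the way:
1. the setting block stands released in its own slot, the medium one (x of setting_block in the frame of slot_medium between -0.005 and 0.005 m and y of setting_block in the frame of slot_medium between -0.005 and 0.005 m and z of setting_block in the frame of slot_medium below 0.004 m and angle between setting_block's own z axis and vertical below 0.12 rad and contact force between the fingers and setting_block below 0.1 N), for 0.2 s.
At the end, for the whole second after the job is handed in: Setting block upright, released, within 5 mm of the medium slot's floor centre. Flap gripped (over 3 N), still, level and hinge lines parallel within 0.07 rad, knuckle within 3.5 mm of the fixed axis sideways and in height, 4.5 mm along it, pressing on the jamb under 5 N (all of step 1 and x of flap_knuckle in the frame of gap_center between -0.0035 and 0.0035 m and z of flap_knuckle in the frame of gap_center between -0.0035 and 0.0035 m and y of flap_knuckle in the frame of gap_center between -0.0045 and 0.0045 m and angle between the y axis of flap and the y axis of jamb, either way round below 0.07 rad and angle between flap's own z axis and vertical below 0.07 rad and contact force between the fingers and flap above 3 N and contact force between flap and jamb below 5 N and linear speed of flap below 0.02 m/s); the arm keeps its last pose, push and grip.
It fails at once if the hinge pin is disturbed (moved more than 25 mm) (distance of hinge_pin from where it was at the start of the episode above 0.025 m).
It fails at once if the screwdriver is disturbed (moved more than 25 mm) (distance of screwdriver from where it was at the start of the episode above 0.025 m).
It fails at once if the small block is disturbed (moved more than 25 mm) (distance of small_block from where it was at the start of the episode above 0.025 m).
It also fails if it takes over 58 s, if anything falls off the work surface, if the arm or the gripper's body presses on something with over 40 N, if the wrist force passes 120 N, or if a joint passes its speed limit or range.

## Working session

There is one attempt and no reset: what is moved stays moved. The work goes in short steps, Python scripts to look and compute and a tool call to move; the robot and the scene stay as the last step left them, time stands still between calls to the robot, and variables do not carry over. Pictures are saved under pics/ and viewed, at most 10 in all, crops included, and the job is handed in when it is done.

Besides the shell and the picture viewer there is one more tool, called as a command line: name --argument value ..., lists and objects as JSON in quotes. carry_out: Moves the arm, as the interface text tells. Its arguments: {"type":"object","properties":{"motion":{"type":"array","items":{"type":"array"}},"hand":{"type":"number"},"force":{"type":"number"}},"required":["motion"]}

```bash
mkdir -p pics; ls; cat > h.py <<'E'
import numpy as np, cv2
from station import ctrl, camera, camera_info, finder
from scipy.spatial.transform import Rotation as R
def pose(info):
    a=np.array(info["attitude"],float)
    M=a if a.shape==(3,3) else R.from_euler('xyz',a).as_matrix()
    return np.array(info["origin"],float),M
def ray(info,px):
    u=cv2.undistortPoints(np.array([[px]],float),np.array(info["camera_matrix"],float),np.array(info["dist_coeffs"],float))[0,0]
    o,M=pose(info); d=M@np.array([u[0],u[1],1.]); return o,d
def at_depth(info,px,dep): o,d=ray(info,px); return o+d*dep
def at_z(info,px,z): o,d=ray(info,px); return o+d*(z-o[2])/d[2]
def cloud(info,depth):
    h,w=depth.shape; g=np.stack(np.meshgrid(np.arange(w),np.arange(h)),-1).reshape(-1,1,2).astype(float)
    u=cv2.undistortPoints(g,np.array(info["camera_matrix"],float),np.array(info["dist_coeffs"],float))[:,0]
    o,M=pose(info); P=np.c_[u,np.ones(len(u))]*depth.reshape(-1,1)
    return (P@M.T+o).reshape(h,w,3)
E
python3 - <<'E'
from h import *
print(ctrl.get_obs())
for n in ("scene","top","wrist"):
    i=camera_info(n); p,d=camera(n); print(n,i)
    cv2.imwrite(f"pics/{n}0.png",p); np.savez(f"{n}0.npz",p=p,d=d)
    for q in ("jamb","gap_center","sill","disc","setting_block","socket_small","socket_medium","slot_medium","socket_large","flap","flap_knuckle","hinge_pin","screwdriver","small_block"):
        for r in finder.pinpoint(n,q)[:3]:
            x,y=r["location"]; 
            C=cloud(i,d)[int(np.clip(y,0,383)),int(np.clip(x,0,511))]
            print(q,np.round(r["location"],1),round(r["conf"],2),C.round(3))
E
```

```text
pics
{'time_s': 0.0, 'qpos': array([ 1.17940203e+00,  3.00480561e-01,  1.52156476e+00, -4.59779184e-06,
        1.32068647e+00, -6.66031081e-02]), 'joint_vel': array([-3.14090915e-04,  1.62337503e-05, -6.54831793e-04, -6.51098728e-04,
        1.32007691e-03,  1.30230452e-04]), 'tau': array([-1.53609737e-03, -5.31808591e+01, -3.52742708e+01,  7.08619715e-02,
        2.43789976e-02, -5.28445878e-05]), 'ee_pos': array([0.17541986, 0.52100841, 0.20488804]), 'eef_rot': array([-3.14045575e+00, -7.13703195e-05,  2.81680256e+00]), 'force': array([ 0.80410058,  0.15433376, -0.00541225]), 'moment': array([ 0.00559979, -0.01020391, -0.0043021 ]), 'grip_force': 0.0, 'grip_width': 0.09422832427659249}
scene {'camera_matrix': array([[400.27347876,   0.        , 264.1428852 ],
       [  0.        , 400.27347876, 192.6125333 ],
       [  0.        ,   0.        ,   1.        ]]), 'dist_coeffs': array([0.00131883, 0.        , 0.        , 0.        , 0.        ]), 'origin': array([ 1.28906102, -0.46607387,  0.67924195]), 'attitude': array([-2.17343444,  0.01839409,  1.01422185])}
jamb [345.4 202. ] 0.
[... 2308 characters left out ...]
4]
socket_large [335.  189.9] 0.72 [ 0.547 -0.294  0.011]
flap [245.9 204.2] 0.6 [0.496 0.006 0.066]
flap_knuckle [241.8 188.5] 0.84 [0.554 0.021 0.022]
hinge_pin [181.8 249.5] 0.5 [0.355 0.223 0.008]
screwdriver [283.  129.3] 0.65 [ 0.758 -0.125  0.009]
small_block [304.6 208.2] 0.45 [ 0.48  -0.18   0.071]
wrist {'camera_matrix': array([[286.39644093,   0.        , 256.26972569],
       [  0.        , 286.39644093, 198.08104828],
       [  0.        ,   0.        ,   1.        ]]), 'dist_coeffs': array([-0.05948794,  0.        ,  0.        ,  0.        ,  0.        ]), 'origin': array([0.11196345, 0.54327437, 0.38569199]), 'attitude': array([2.90643614e+00, 1.46763433e-03, 1.24509366e+00])}
```

```bash
python3 - <<'E'
import cv2
t=cv2.imread("pics/top0.png")[110:270,120:400]; s=cv2.imread("pics/scene0.png")[150:330,80:430]
cv2.imwrite("pics/a.png",cv2.resize(t,(800,457),interpolation=cv2.INTER_CUBIC))
cv2.imwrite("pics/b.png",cv2.resize(s,(800,411),interpolation=cv2.INTER_CUBIC))
E
```

```text
(no output)
```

View pics/a.png

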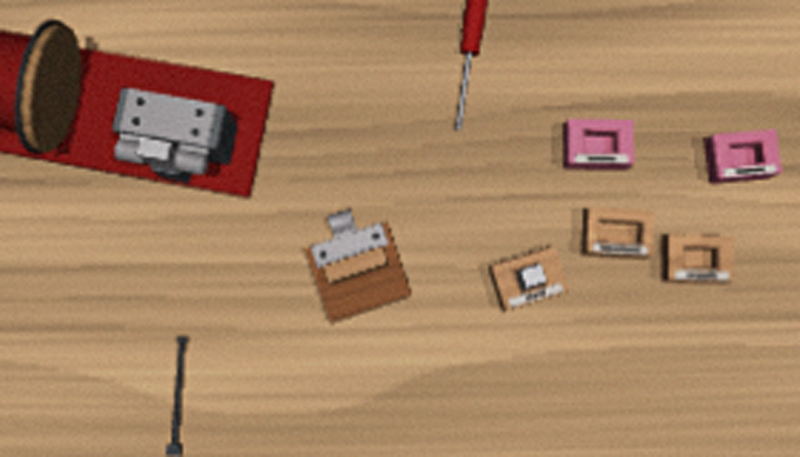

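View pics/b.png

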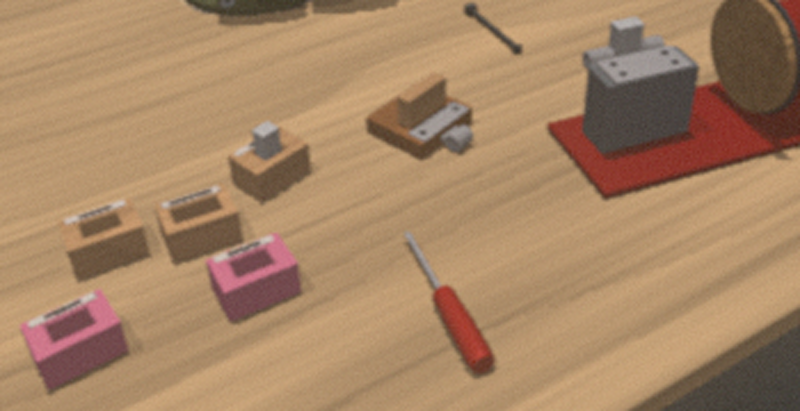

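The three wooden candidates in the top crop: (527,278) holds a block, so it is the small one. (617,232) has a long slot and is the large one. (697,258) has the shorter empty slot and is the medium one. The pink ones at (600,143) and (742,155) are look-alikes. I'll confirm with a close wrist crop before placing.

```bash
cat >> h.py <<'E'
def rect(C,c,r,zlo,zhi,mask=None):
    m=(np.abs(C[...,2]-(zlo+zhi)/2)<(zhi-zlo)/2)&(np.hypot(C[...,0]-c[0],C[...,1]-c[1])<r)
    if mask is not None: m&=mask
    P=C[m]
    if len(P)<5: return None
    (cx,cy),(w,h),a=cv2.minAreaRect((P[:,:2]*1000).astype(np.float32))
    if w>h: w,h,a=h,w,a-90   # a: direction of short side, deg
    a=(a+90)%180-90
    return dict(n=len(P),c=(round(cx,1),round(cy,1)),short=round(w,1),long=round(h,1),a=round(a,1),z=round(float(np.median(P[:,2])*1000),1),med=np.median(P[:,:2],0).round(4))
E
python3 - <<'E'
from h import *
for n in("top","scene"):
    z=np.load(n+"0.npz"); C=cloud(camera_info(n),z["d"])
    print(n)
    for nm,c,r,a,b in (("jambtop",(.65,.2),.09,.104,.116),("blk",(.615,.21),.05,.130,.150),("bench",(.45,.05),.03,-.02,.02),
       ("med",(.505,-.39),.06,.034,.046),("large",(.555,-.297),.055,.034,.046),("flapboard",(.51,.01),.09,.018,.032),("grip",(.51,.0),.07,.055,.072)):
        print(nm,rect(C,c,r,a,b))
E
```

```text
top
jambtop {'n': 733, 'c': (648.8, 215.5), 'short': 80.0, 'long': 119.8, 'a': -12.5, 'z': 110.5, 'med': array([0.656 , 0.2104])}
blk {'n': 87, 'c': (621.5, 218.6), 'short': 20.5, 'long': 34.9, 'a': -11.9, 'z': 143.2, 'med': array([0.62  , 0.2174])}
bench {'n': 168, 'c': (444.7, 54.1), 'short': 44.0, 'long': 57.4, 'a': -42.7, 'z': 1.1, 'med': array([0.4428, 0.0564])}
med {'n': 286, 'c': (504.5, -384.8), 'short': 53.1, 'long': 76.2, 'a': -3.0, 'z': 40.3, 'med': array([ 0.5052, -0.379 ])}
large {'n': 245, 'c': (536.9, -292.4), 'short': 52.2, 'long': 74.3, 'a': -5.6, 'z': 40.6, 'med': array([ 0.5385, -0.2934])}
flapboard {'n': 722, 'c': (510.6, 12.6), 'short': 99.3, 'long': 118.3, 'a': -72.2, 'z': 24.8, 'med': array([0.4932, 0.0115])}
grip {'n': 141, 'c': (502.0, 9.6), 'short': 20.8, 'long': 69.5, 'a': 17.4, 'z': 64.9, 'med': array([0.5022, 0.0096])}
scene
jambtop {'n': 707, 'c': (651.3, 216.0), 'short': 78.8, 'long': 122.7, 'a': -11.4, 'z': 110.3, 'med': array([0.6575, 0.2082])}
blk {'n': 99, 'c': (622.0, 220.3), 'short': 22.6, 'long': 35.2, 'a': -8.8, 'z': 140.6, 'med': array([0.6269, 0.2172])}
bench None
med {'n': 454, 'c': (506.7, -385.0), 'short': 55.1, 'long': 76.0, 'a': -1.6, 'z': 40.1, 'med': array([ 0.5099, -0.3857])}
large {'n': 410, 'c': (539.0, -292.4), 'short': 55.4, 'long': 76.5, 'a': -5.8, 'z': 40.2, 'med': array([ 0.5426, -0.2944])}
flapboard {'n': 542, 'c': (511.3, 13.3), 'short': 103.0, 'long': 121.5, 'a': -71.3, 'z': 24.6, 'med': array([ 0.5214, -0.0024])}
grip {'n': 149, 'c': (504.3, 9.2), 'short': 22.4, 'long': 70.7, 'a': 16.4, 'z': 63.8, 'med': array([0.5072, 0.0077])}
```

```bash
cat >> h.py <<'E'
def plan(p,yaw_deg,start=None):
    o=ctrl.get_obs(); p0,r0=(o["ee_pos"],o["eef_rot"]) if start is None else start
    M=R.from_euler('xyz',r0).as_matrix(); s=M.T@(np.array(p)-p0)/.2
    t=-((yaw_deg-np.degrees(r0[2])+180)%360-180)/360
    print("shift",s.round(4),"turn",round(t,4),"now",np.round(p0,4),np.degrees(r0[2]).round(2),"t",round(o["time_s"],2),"F",o["force"].round(1),"grip",round(o["grip_width"],4),round(o["grip_force"],1))
E
python3 -c "
from h import *
plan((.6215,.2185,.22),168)"
```

```text
shift [-2.5964 -0.7228 -0.0727] turn -0.0184 now [0.1755 0.5212 0.2054] 161.39 t 2.25 F [-1.1 -0.2 -0.1] grip 0.0941 0.0
```

carry_out --motion '[[[-0.9, -0.25, -0.073], 0], [[-0.9, -0.25, -0.073], 0], [[-0.9, -0.25, -0.073], 0], [[-0.9, -0.25, -0.073], 0], [[-0.9, -0.25, -0.073], 0]]' --hand -1

```text
time_s: 2.75
ee_pos: [0.3332, 0.4143, 0.2204]
eef_rot: [3.141, 0.001, 2.813]
force: [0.8, 0.3, 0.8]
grip_width: 0.0938
grip_force: 0.0
```

carry_out --motion '[[[-0.9, -0.25, 0], 0], [[-0.9, -0.25, 0], 0], [[-0.9, -0.25, 0], 0], [[-0.9, -0.25, 0], 0], [[-0.9, -0.25, 0], 0]]'

```text
time_s: 3.25
ee_pos: [0.4871, 0.3095, 0.2194]
eef_rot: [-3.141, -0.0, 2.813]
force: [-0.3, 0.9, -0.3]
grip_width: 0.0938
grip_force: 0.0
```

carry_out --motion '[[[-0.79, -0.22, 0], -0.018], [[-0.79, -0.22, 0], -0.018], [[-0.79, -0.22, 0], -0.018], [[-0.79, -0.22, 0], -0.018], [[-0.79, -0.22, 0], -0.018], [[-0.79, -0.22, 0], -0.018]]'

```text
time_s: 3.85
ee_pos: [0.6194, 0.2209, 0.2199]
eef_rot: [3.142, -0.001, 2.931]
force: [0.4, -0.5, 0.5]
grip_width: 0.094
grip_force: 0.0
```

```bash
python3 - <<'E'
from h import *
plan((.6215,.2185,.22),168)
i=camera_info("wrist"); p,d=camera("wrist"); cv2.imwrite("pics/w1.png",p); C=cloud(i,d); np.savez("w1.npz",p=p,C=C)
for nm,c,r,a,b in (("jambtop",(.65,.21),.09,.106,.1125),("blk",(.6215,.2185),.04,.136,.150),("bench",(.45,.15),.05,-.02,.02)): print(nm,rect(C,c,r,a,b))
for q in("gap_center","sill","setting_block"):
  for r in finder.pinpoint("wrist",q)[:2]: print(q,r, at_z(i,r["location"],{"gap_center":.1,"sill":.07,"setting_block":.07}[q]))
E
```

```text
shift [-0.0128 -0.0095 -0.0004] turn -0.0002 now [0.6194 0.2209 0.2199] 167.93 t 3.85 F [ 0.4 -0.5  0.5] grip 0.094 0.0
jambtop {'n': 5510, 'c': (647.0, 215.7), 'short': 77.9, 'long': 120.1, 'a': -11.3, 'z': 110.8, 'med': array([0.6552, 0.2132])}
blk {'n': 795, 'c': (619.6, 220.7), 'short': 19.7, 'long': 33.9, 'a': -12.1, 'z': 142.9, 'med': array([0.6188, 0.2211])}
bench {'n': 4733, 'c': (449.8, 150.0), 'short': 98.8, 'long': 99.5, 'a': -12.5, 'z': 1.2, 'med': array([0.4492, 0.1505])}
gap_center {'location': [257.3, 194.1], 'conf': 0.71} [0.61982902 0.2220618  0.1       ]
sill {'location': [256.5, 187.0], 'conf': 0.73} [0.61786384 0.22158832 0.07      ]
sill {'location': [253.6, 193.1], 'conf': 0.29} [0.62431918 0.21670165 0.07      ]
setting_block {'location': [258.6, 190.0], 'conf': 0.61} [0.62190138 0.22325092 0.07      ]
```

View pics/w1.png

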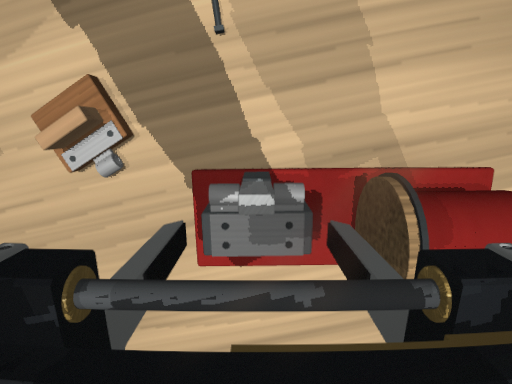

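The wrist view shows the setting block at about (257,200) between the knuckles, centred under the TCP, with its top at 143 mm. That matches the other two cameras, so I'll go down and grip it.

carry_out --motion '[[[0, 0, 0.25], 0], [[0, 0, 0.4], 0], [[0, 0, 0.5], 0], [[0, 0, 0.51], 0], [[0, 0, 0.51], 0]]' --hand -1

```text
time_s: 4.55
ee_pos: [0.6203, 0.22, 0.1188]
eef_rot: [3.141, 0.0, 2.931]
force: [-0.2, 0.3, 0.5]
grip_width: 0.0942
grip_force: 0.0
```

carry_out --motion '[[[0, 0, 0], 0], [[0, 0, 0], 0], [[0, 0, 0], 0], [[0, 0, 0], 0], [[0, 0, 0], 0], [[0, 0, 0], 0], [[0, 0, 0], 0], [[0, 0, 0], 0]]' --hand 1 --force 30

```text
time_s: 5.35
ee_pos: [0.6205, 0.2195, 0.118]
eef_rot: [3.142, 0.0, 2.93]
force: [1.9, 1.3, -1.4]
grip_width: 0.0338
grip_force: 29.9
```

carry_out --motion '[[[0, 0, -0.05], 0], [[0, 0, -0.12], 0], [[0, 0, -0.25], 0], [[0, 0, -0.42], 0], [[0, 0, -0.42], 0], [[0, 0, -0.42], 0]]'

```text
time_s: 5.95
ee_pos: [0.6207, 0.2194, 0.2034]
eef_rot: [3.141, 0.002, 2.93]
force: [-0.6, 0.1, -1.6]
grip_width: 0.0338
grip_force: 29.9
```

```bash
python3 - <<'E'
from h import *
# camera stands ahead along tool x by 67mm; look at medium socket from hover
plan((.505,-.385,.20),177.5)
i=camera_info("scene");p,d=camera("scene");C=cloud(i,d); print(rect(C,(.62,.22),.05,.19,.25))
print(finder.pinpoint("scene","setting_block")[:1])
E
```

```text
shift [-0.0695 -3.0761  0.0148] turn -0.0268 now [0.6207 0.2194 0.2034] 167.87 t 5.95 F [-0.6  0.1 -1.6] grip 0.0338 29.9
{'n': 417, 'c': (622.7, 219.1), 'short': 23.3, 'long': 61.3, 'a': -13.5, 'z': 222.9, 'med': array([0.6286, 0.2168])}
[{'location': [353.8, 151.2], 'conf': 0.9}]
```

carry_out --motion '[[[0, -0.25, 0], 0], [[0, -0.5, 0], 0], [[0, -0.75, 0], 0], [[0, -0.9, 0], 0], [[0, -0.9, 0], 0]]'

```text
time_s: 6.55
ee_pos: [0.5817, 0.0401, 0.2014]
eef_rot: [-3.141, -0.002, 2.926]
force: [0.3, -0.5, -1.5]
grip_width: 0.0342
grip_force: 29.9
```

carry_out --motion '[[[0, -0.25, 0], 0], [[0, -0.5, 0], 0], [[0, -0.75, 0], 0], [[0, -0.9, 0], 0], [[0, -0.9, 0], 0]]'

```text
time_s: 7.05
ee_pos: [0.544, -0.135, 0.2012]
eef_rot: [-3.141, -0.002, 2.927]
force: [0.1, -0.1, -1.6]
grip_width: 0.0339
grip_force: 29.9
```

carry_out --motion '[[[0, -0.25, 0], 0], [[0, -0.5, 0], 0], [[0, -0.75, 0], 0], [[0, -0.75, 0], 0], [[0, -0.75, 0], 0]]'

```text
time_s: 7.55
ee_pos: [0.5135, -0.2787, 0.2012]
eef_rot: [3.141, -0.001, 2.929]
force: [0.7, 0.8, -1.2]
grip_width: 0.0338
grip_force: 29.9
```

```bash
python3 - <<'E'
from h import *
plan((.505,-.385,.20),177.5)
i=camera_info("wrist"); p,d=camera("wrist"); cv2.imwrite("pics/w2.png",p); C=cloud(i,d); np.savez("w2.npz",p=p,C=C)
for nm,c,r,a,b in (("med",(.505,-.385),.052,.034,.045),("large",(.538,-.292),.052,.034,.045)): print(nm,rect(C,c,r,a,b))
for q in("socket_medium","slot_medium"):
  for r in finder.pinpoint("wrist",q)[:3]: print(q,r, at_z(i,r["location"],0. if q[1]=="o" else .01))
E
```

```text
shift [-0.0708 -0.5282  0.0054] turn -0.0269 now [ 0.5135 -0.2787  0.2012] 167.82 t 7.55 F [ 0.7  0.8 -1.2] grip 0.0338 29.9
med {'n': 2016, 'c': (504.5, -386.0), 'short': 52.7, 'long': 76.6, 'a': -2.7, 'z': 41.1, 'med': array([ 0.5028, -0.3842])}
large {'n': 1041, 'c': (531.3, -292.9), 'short': 41.8, 'long': 76.2, 'a': -4.4, 'z': 41.2, 'med': array([ 0.5197, -0.2993])}
socket_medium {'location': [281.0, 265.3], 'conf': 0.75} [ 0.64273137 -0.2697564   0.        ]
socket_medium {'location': [178.9, 190.6], 'conf': 0.61} [ 0.50411525 -0.38477564  0.        ]
slot_medium {'location': [177.8, 193.7], 'conf': 0.63} [ 0.50640749 -0.38421511  0.01      ]
slot_medium {'location': [276.7, 268.5], 'conf': 0.58} [ 0.64122    -0.27653731  0.01      ]
slot_medium {'location': [251.1, 200.1], 'conf': 0.16} [ 0.5357071  -0.29045898  0.01      ]
```

View pics/w2.png

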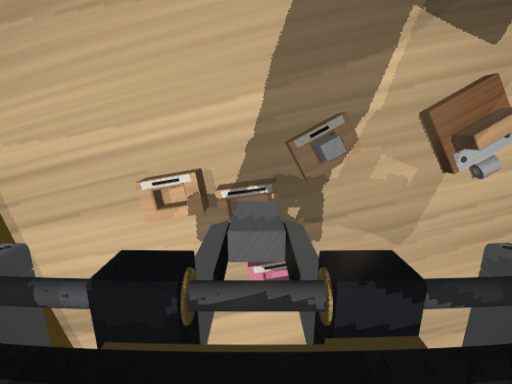

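```bash
python3 - <<'E'
from h import *
z=np.load("w2.npz"); p=z["p"]; C=z["C"]
cv2.imwrite("pics/c.png",cv2.resize(p[110:225,125:365],(800,383),interpolation=cv2.INTER_CUBIC))
for nm,c,a in(("med",(.5048,-.3855),-2.7),("large",(.538,-.2925),-5.5)):
    L=R.from_euler('z',-a,degrees=True).apply(C.reshape(-1,3)-[*c,0]).reshape(C.shape)
    m=(abs(L[...,0])<.02)&(abs(L[...,1])<.034)&(C[...,2]<.034)&(C[...,2]>0.004)
    e=L[m]; print(nm,m.sum(),"slot x,y pct",np.percentile(e[:,0],[1,99]).round(4),np.percentile(e[:,1],[1,99]).round(4))
    dark=(p.max(-1)<90)&(abs(L[...,2]-.041)<.005)&(L[...,0]<-.012)&(L[...,0]>-.03)&(abs(L[...,1])<.036)
    e=L[dark]; print(" bar y",dark.sum(),np.ptp(e[:,1]).round(4),np.median(e[:,1]).round(4))
o=[.5135,-.2787]
m=(np.hypot(C[...,0]-o[0],C[...,1]-o[1])<.03)&(C[...,2]>.15)&(C[...,2]<.235)
P=C[m]; print(len(P),P.min(0),P.max(0)); t=P[P[:,2].max()-.004<P[:,2]]; print(rect(C,o,.03,.22,.232))
E
```

```text
med 553 slot x,y pct [-0.0088  0.0125] [-0.0211  0.0119]
 bar y 64 0.0323 0.0001
large 265 slot x,y pct [-0.0082  0.0118] [-0.0265  0.0243]
 bar y 120 0.061 -0.0014
3942 [ 0.49773559 -0.3044431   0.1574921 ] [ 0.52502549 -0.24892058  0.23499706]
{'n': 2284, 'c': (512.4, -278.3), 'short': 20.1, 'long': 56.6, 'a': -11.1, 'z': 226.2, 'med': array([ 0.5101, -0.278 ])}
```

View pics/c.png

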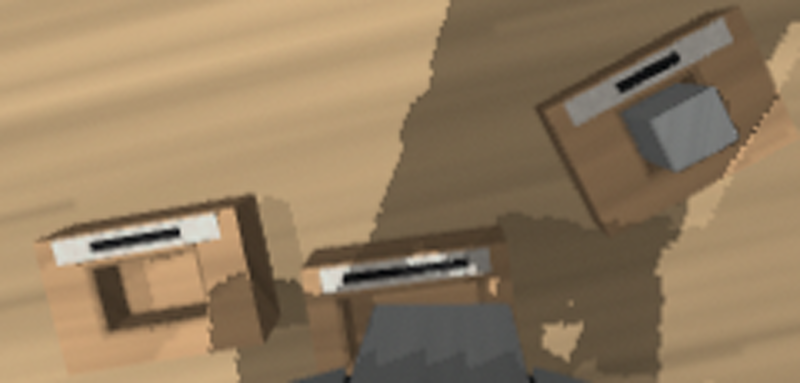

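The crop confirms it: medium socket at wrist pixel (175,195), label bar about 34 mm, empty slot. The large one at (250,200) has a longer bar, and the small one at (328,145) holds its block. I'll move over the medium socket.

carry_out --motion '[[[-0.07, -0.25, 0], -0.0135], [[-0.074, -0.532, 0], -0.0264], [[-0.074, -0.532, 0], -0.0264], [[-0.074, -0.532, 0], -0.0264], [[-0.074, -0.532, 0], -0.0264]]'

```text
time_s: 8.2
ee_pos: [0.5061, -0.3847, 0.202]
eef_rot: [3.141, -0.0, 3.097]
force: [-0.1, 0.3, -0.2]
grip_width: 0.0338
grip_force: 29.9
```

```bash
python3 - <<'E'
from h import *
plan((.5057,-.3857,.20),177.3)
i=camera_info("wrist"); p,d=camera("wrist"); cv2.imwrite("pics/w3.png",p); C=cloud(i,d); np.savez("w3.npz",p=p,C=C)
print(rect(C,(.505,-.385),.052,.034,.045))
m=(p.max(-1)<90)&(abs(C[...,2]-.041)<.005)&(np.hypot(C[...,0]-.485,C[...,1]+.385)<.035); print("bar",m.sum(),C[m].mean(0))
o=ctrl.get_obs()["ee_pos"]
for a in (.21,.214,.218,.222,.226): print(a,rect(C,o,.03,a,a+.004))
E
```

```text
shift [ 0.002  -0.0053  0.0101] turn 0.0003 now [ 0.5061 -0.3847  0.202 ] 177.42 t 8.2 F [-0.1  0.3 -0.2] grip 0.0338 29.9
{'n': 1857, 'c': (504.8, -385.8), 'short': 52.4, 'long': 76.3, 'a': -2.7, 'z': 41.1, 'med': array([ 0.5008, -0.3862])}
bar 94 [ 0.48610931 -0.38490976  0.04157273]
0.21 {'n': 183, 'c': (497.0, -384.1), 'short': 3.7, 'long': 56.2, 'a': -2.8, 'z': 212.2, 'med': array([ 0.4959, -0.3847])}
0.214 {'n': 198, 'c': (496.9, -384.0), 'short': 3.8, 'long': 56.6, 'a': -2.7, 'z': 216.2, 'med': array([ 0.4959, -0.3828])}
0.218 {'n': 208, 'c': (496.9, -383.9), 'short': 3.7, 'long': 56.6, 'a': -2.8, 'z': 220.2, 'med': array([ 0.4958, -0.3837])}
0.222 {'n': 296, 'c': (505.0, -384.5), 'short': 19.7, 'long': 56.6, 'a': -2.2, 'z': 224.7, 'med': array([ 0.4961, -0.3877])}
0.226 {'n': 1851, 'c': (505.0, -384.3), 'short': 19.5, 'long': 56.5, 'a': -2.6, 'z': 227.1, 'med': array([ 0.5041, -0.3838])}
```

View pics/w3.png

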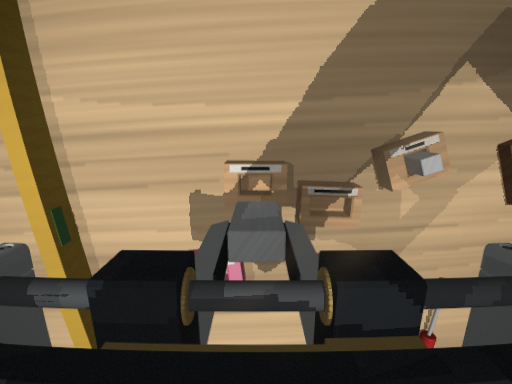

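The view shows the block held above the medium slot at (257,185) with only millimetre offsets. I'll correct those and descend.

carry_out --motion '[[[0.002, -0.007, 0.2], 0], [[0.002, -0.007, 0.4], 0], [[0.002, -0.007, 0.53], 0], [[0.002, -0.007, 0.55], 0], [[0.002, -0.007, 0.6], 0], [[0.002, -0.007, 0.65], 0], [[0.002, -0.007, 0.69], 0], [[0.002, -0.007, 0.71], 0], [[0.002, -0.007, 0.715], 0], [[0.002, -0.007, 0.715], 0]]'

```text
time_s: 9.25
ee_pos: [0.5051, -0.3878, 0.0593]
eef_rot: [-3.141, 0.0, 3.096]
force: [0.0, -0.2, -0.3]
grip_width: 0.0339
grip_force: 29.9
```

carry_out --motion '[[[0, 0, 0.006], 0], [[0, 0, 0.006], 0]]'

```text
time_s: 9.45
ee_pos: [0.505, -0.3877, 0.058]
eef_rot: [-3.141, 0.0, 3.096]
force: [0.2, 0.5, -1.7]
grip_width: 0.0338
grip_force: 29.9
```

carry_out --motion '[[[0, 0, 0], 0], [[0, 0, 0], 0], [[0, 0, 0], 0], [[0, 0, 0], 0], [[0, 0, 0], 0]]' --hand -1

```text
time_s: 9.95
ee_pos: [0.505, -0.3877, 0.0579]
eef_rot: [-3.142, 0.0, 3.096]
force: [0.4, -0.6, -0.2]
grip_width: 0.0705
grip_force: 0.0
```

carry_out --motion '[[[0, 0, -0.25], 0], [[0, 0, -0.5], 0], [[0, 0, -0.7], 0], [[0, 0, -0.7], 0]]'

```text
time_s: 10.35
ee_pos: [0.5064, -0.3889, 0.2044]
eef_rot: [-3.136, 0.008, 3.096]
force: [-0.6, 0.5, 0.4]
grip_width: 0.0935
grip_force: 0.0
```

```bash
python3 - <<'E'
from h import *
plan((.503,.009,.20),107)
for n in("wrist","top","scene"):
    i=camera_info(n); p,d=camera(n); C=cloud(i,d)
    print(n,"sock",rect(C,(.505,-.385),.052,.034,.045),"blk",rect(C,(.505,-.385),.03,.076,.092),"\n grip",rect(C,(.503,.009),.06,.055,.072))
E
```

```text
shift [0.1083 1.9868 0.0093] turn 0.1955 now [ 0.5064 -0.3889  0.2044] 177.38 t 10.35 F [-0.6  0.5  0.4] grip 0.0935 0.0
wrist sock {'n': 1883, 'c': (504.7, -385.7), 'short': 52.6, 'long': 76.2, 'a': -2.4, 'z': 41.1, 'med': array([ 0.4987, -0.3853])} blk {'n': 586, 'c': (504.1, -386.5), 'short': 19.7, 'long': 32.7, 'a': -2.4, 'z': 82.9, 'med': array([ 0.5035, -0.3864])} 
 grip None
top sock {'n': 171, 'c': (505.0, -372.6), 'short': 52.6, 'long': 53.3, 'a': -2.6, 'z': 40.2, 'med': array([ 0.4984, -0.364 ])} blk {'n': 10, 'c': (495.8, -380.7), 'short': 2.7, 'long': 22.0, 'a': -2.4, 'z': 81.4, 'med': array([ 0.4967, -0.3849])} 
 grip {'n': 144, 'c': (502.1, 9.7), 'short': 20.2, 'long': 69.4, 'a': 18.4, 'z': 64.4, 'med': array([0.5023, 0.0095])}
scene sock {'n': 414, 'c': (506.5, -384.7), 'short': 57.1, 'long': 76.1, 'a': -3.9, 'z': 40.2, 'med': array([ 0.5161, -0.3877])} blk {'n': 109, 'c': (506.5, -385.9), 'short': 21.7, 'long': 33.3, 'a': -3.7, 'z': 81.9, 'med': array([ 0.51  , -0.3863])} 
 grip {'n': 152, 'c': (504.4, 9.0), 'short': 21.6, 'long': 71.2, 'a': 16.3, 'z': 63.7, 'med': array([0.5075, 0.0067])}
```

The block is seated: its top is at 82 mm and it sits within about 1 mm of the slot centre. Next is the flap.

carry_out --motion '[[[0.05, 0.25, 0], 0], [[0.05, 0.5, 0], 0], [[0.05, 0.75, 0], 0], [[0.05, 0.99, 0], 0], [[0.05, 0.99, 0], 0]]' --hand -1

```text
time_s: 11.0
ee_pos: [0.5038, -0.1847, 0.1965]
eef_rot: [3.14, -0.002, 3.1]
force: [-0.3, -0.4, 0.4]
grip_width: 0.0941
grip_force: 0.0
```

carry_out --motion '[[[0.05, 0.25, 0], 0.024], [[0.05, 0.5, 0], 0.048], [[0.05, 0.75, 0], 0.072], [[0.06, 0.99, 0], 0.096], [[0.06, 1, 0], 0.12], [[0.06, 1, 0], 0.144], [[0.06, 1, 0], 0.168], [[0.06, 1, 0], 0.192], [[0.06, 1, 0], 0.1955], [[0.06, 1, 0], 0.1955]]'

```text
time_s: 12.0
ee_pos: [0.5009, 0.0105, 0.1965]
eef_rot: [-3.139, -0.001, 1.866]
force: [-0.6, -0.1, 0.0]
grip_width: 0.094
grip_force: 0.0
```

```bash
python3 - <<'E'
from h import *
plan((.503,.0093,.20),107)
i=camera_info("wrist"); p,d=camera("wrist"); cv2.imwrite("pics/w4.png",p); C=cloud(i,d); np.savez("w4.npz",p=p,C=C)
print("grip",rect(C,(.503,.009),.06,.055,.072),"board",rect(C,(.503,.009),.09,.02,.03), "kn",rect(C,(.555,.025),.03,.016,.03))
E
```

```text
shift [-0.0087  0.0082 -0.0173] turn -0.0003 now [0.5009 0.0105 0.1965] 106.9 t 12.0 F [-0.6 -0.1  0. ] grip 0.094 0.0
grip {'n': 1096, 'c': (500.8, 9.4), 'short': 19.8, 'long': 70.2, 'a': 17.2, 'z': 65.1, 'med': array([0.5008, 0.0114])} board {'n': 4791, 'c': (509.5, 12.0), 'short': 100.3, 'long': 117.8, 'a': -72.1, 'z': 25.4, 'med': array([0.4925, 0.0156])} kn {'n': 740, 'c': (546.9, 21.9), 'short': 41.5, 'long': 48.2, 'a': 19.4, 'z': 24.6, 'med': array([0.5455, 0.0236])}
```

View pics/w4.png

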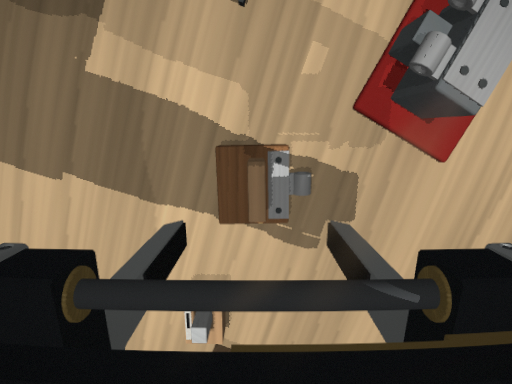

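The flap sits at (255,183), parallel to the fingers, with its grip at (256,185) and its knuckle towards +x at (303,183). I'll go down and grip it.

carry_out --motion '[[[-0.005, 0.002, 0.25], 0], [[-0.005, 0.002, 0.5], 0], [[-0.005, 0.002, 0.7], 0], [[-0.005, 0.002, 0.78], 0], [[-0.005, 0.002, 0.81], 0], [[-0.005, 0.002, 0.81], 0]]'

```text
time_s: 12.65
ee_pos: [0.5017, 0.01, 0.0354]
eef_rot: [-3.14, -0.0, 1.869]
force: [0.6, -0.2, -0.5]
grip_width: 0.0939
grip_force: 0.0
```

carry_out --motion '[[[0, 0, 0], 0], [[0, 0, 0], 0], [[0, 0, 0], 0], [[0, 0, 0], 0], [[0, 0, 0], 0], [[0, 0, 0], 0], [[0, 0, 0], 0], [[0, 0, 0], 0], [[0, 0, 0], 0], [[0, 0, 0], 0]]' --hand 1 --force 50

```text
time_s: 13.65
ee_pos: [0.5017, 0.0101, 0.0358]
eef_rot: [-3.141, -0.0, 1.867]
force: [-1.7, -1.1, 1.0]
grip_width: 0.0195
grip_force: 50.0
```

carry_out --motion '[[[0, 0, -0.05], 0], [[0, 0, -0.2], 0], [[0, 0, -0.45], 0], [[0, 0, -0.7], 0], [[0, 0, -0.85], 0], [[0, 0, -0.85], 0], [[0, 0, -0.85], 0]]'

```text
time_s: 14.35
ee_pos: [0.5015, 0.0101, 0.2054]
eef_rot: [-3.141, -0.0, 1.867]
force: [0.7, 0.6, -4.7]
grip_width: 0.0194
grip_force: 50.0
```

```bash
python3 - <<'E'
from h import *
plan((.5633,.2326,.205),77.5)
E
```

```text
shift [0.9736 0.6206 0.0017] turn 0.0819 now [0.5015 0.0101 0.2054] 107.0 t 14.35 F [ 0.7  0.6 -4.7] grip 0.0194 50.0
```

carry_out --motion '[[[0.2, 0.12, 0], 0.02], [[0.4, 0.25, 0], 0.04], [[0.6, 0.37, 0], 0.06], [[0.8, 0.5, 0], 0.08], [[0.95, 0.6, 0], 0.082], [[0.972, 0.62, 0], 0.082], [[0.972, 0.62, 0], 0.082], [[0.972, 0.62, 0], 0.082]]'

```text
time_s: 15.15
ee_pos: [0.5632, 0.2312, 0.2044]
eef_rot: [-3.14, 0.002, 1.352]
force: [-0.5, -0.3, -3.0]
grip_width: 0.0196
grip_force: 50.0
```

```bash
python3 - <<'E'
from h import *
plan((.5633,.2326,.205),77.5)
for n in ("wrist","top","scene"):
    i=camera_info(n); p,d=camera(n); cv2.imwrite(f"pics/{n}5.png",p); C=cloud(i,d); np.savez(n+"5.npz",p=p,C=C)
    print(n,"flaptop",rect(C,(.5633,.2326),.1,.186,.202),"\n jamb",rect(C,(.65,.21),.09,.106,.1125))
    for q in("gap_center","flap_knuckle"):
        for r in finder.pinpoint(n,q)[:1]: print(q,np.round(r["location"],1),round(r["conf"],2),at_z(i,r["location"],.1 if q[0]=="g" else .182).round(4))
w=cv2.imread("pics/wrist5.png")[120:330,150:430]; cv2.imwrite("pics/d.png",cv2.resize(w,(800,600),interpolation=cv2.INTER_CUBIC))
E
```

```text
shift [ 0.0068 -0.0008 -0.0028] turn -0.0001 now [0.5632 0.2312 0.2044] 77.46 t 15.15 F [-0.5 -0.3 -3. ] grip 0.0196 50.0
wrist flaptop {'n': 9684, 'c': (573.2, 234.1), 'short': 90.3, 'long': 118.9, 'a': 77.6, 'z': 193.8, 'med': array([0.57  , 0.2551])} 
 jamb {'n': 5134, 'c': (647.2, 216.3), 'short': 77.8, 'long': 119.3, 'a': -11.5, 'z': 110.8, 'med': array([0.6629, 0.2297])}
gap_center [314.  196.9] 0.82 [0.6206 0.2187 0.1   ]
flap_knuckle [335.  219.9] 0.65 [0.6208 0.2207 0.182 ]
top flaptop {'n': 417, 'c': (571.9, 195.8), 'short': 49.5, 'long': 130.5, 'a': -83.6, 'z': 194.9, 'med': array([0.5727, 0.1984])} 
 jamb {'n': 369, 'c': (651.4, 207.9), 'short': 76.8, 'long': 106.2, 'a': -17.9, 'z': 110.3, 'med': array([0.6575, 0.1907])}
gap_center [176.7 163.4] 0.94 [0.6248 0.2189 0.1   ]
flap_knuckle [171.6 160.7] 0.65 [0.6155 0.2153 0.182 ]
scene flaptop {'n': 551, 'c': (575.7, 229.3), 'short': 100.6, 'long': 121.4, 'a': 77.8, 'z': 194.7, 'med': array([0.5884, 0.2131])} 
 jamb {'n': 594, 'c': (651.1, 215.7), 'short': 78.1, 'long': 119.1, 'a': -12.1, 'z': 110.3, 'med': array([0.6606, 0.2105])}
gap_center [351.9 174.9] 0.94 [0.6276 0.2129 0.1   ]
flap_knuckle [356.4 145.3] 0.94 [0.6179 0.2257 0.182 ]
```

View pics/d.png

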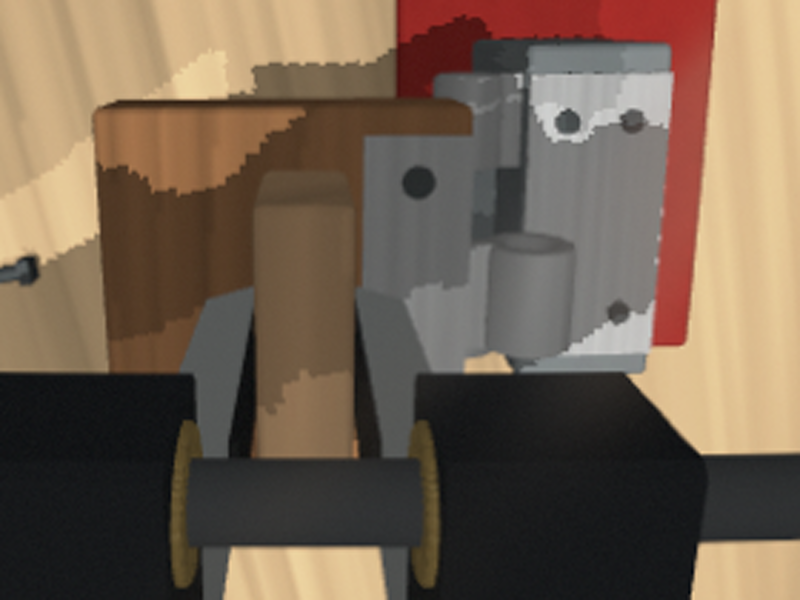

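```bash
cat > m.py <<'E'
import sys
from h import *
def run(C,yaw,zk,g=(.620,.2205)):
    L=R.from_euler('z',-yaw,degrees=True).apply(C.reshape(-1,3)-[*g,0])*1000
    def rep(nm,m):
        P=L[m]
        if len(P)>8: print(" ",nm,len(P),"x",np.percentile(P[:,0],[0.5,50,99.5]).round(1),"y",np.percentile(P[:,1],[.5,50,99.5]).round(1),"z",np.percentile(P[:,2],[1,50,99]).round(1))
    x,y,z=L.T
    rep("jambtop",(abs(z-110.5)<2)&(x>15)&(x<75)&(abs(y)<70))
    for s in(1,-1):
        m=(z>104)&(z<114)&(abs(x)<14)&(s*y>12)&(s*y<55); rep(f"fix{s}",m)
        if m.sum()>30: print("    ridge fit",cyl(L[m][:,[0,2]]))
    m=(z>zk-4)&(z<zk+14)&(abs(x)<14)&(abs(y)<25); rep("flapkn",m)
    if m.sum()>30: print("    ridge fit",cyl(L[m][:,[0,2]]))
    m=(abs(z-zk-13)<4)&(x>-125)&(x<-16)&(abs(y)<65); rep("board",m)
    rep("grip",(z>zk+48)&(z<zk+58)&(abs(x+58)<9)&(abs(y)<60))
def cyl(P):
    from scipy.optimize import least_squares
    r=least_squares(lambda c:np.hypot(P[:,0]-c[0],P[:,1]-c[1])-12,[P[:,0].mean(),P[:,1].max()-12],loss='soft_l1',f_scale=.5)
    return r.x.round(2)
E
python3 - <<'E'
from m import *
for n in("wrist","scene","top"):
    C=np.load(n+"5.npz")["C"]; print(n); run(C,-12,181)
    for nm,c,a,b in(("jambtop",(.66,.21),.1075,.1125),):
        P=C[(C[...,2]>a)&(C[...,2]<b)&(np.hypot(C[...,0]-.665,C[...,1]-.21)<.08)]; 
w=np.load("wrist5.npz")["C"]; L=R.from_euler('z',12,degrees=True).apply(w.reshape(-1,3)-[.62,.2205,0])
for nm,z0,x0,x1 in(("jamb",.1105,.015,.075),("board",.194,-.125,-.016),("grip",.235,-.07,-.046)):
    m=(abs(L[:,2]-z0)<.003)&(L[:,0]>x0)&(L[:,0]<x1)&(abs(L[:,1])<.07); print(nm,cv2.minAreaRect((L[m][:,:2]*1000).astype(np.float32)))
E
```

```text
wrist
  jambtop 4433 x [17.3 44.8 65.6] y [-55.6  13.3  59.4] z [108.6 110.9 112.4]
  fix1 490 x [-12.3   3.   13.9] y [18.9 40.  50.3] z [104.  110.9 113.7]
    ridge fit [ -0.92 100.64]
  fix-1 28 x [-0.8  2.2  6.9] y [-48.4 -46.6 -44.6] z [110.1 112.4 113.7]
  flapkn 1319 x [-13.9  -3.3  10.3] y [-14.8   0.1  12.3] z [177.9 191.3 194.2]
    ridge fit [-1.5000e-01  1.8119e+02]
  board 8512 x [-107.1  -71.5  -17.9] y [-17.2  25.4  48.6] z [191.9 193.9 195.7]
  grip 2837 x [-66.9 -58.  -49.3] y [-18.6   9.5  33.8] z [231.5 233.6 235. ]
scene
  jambtop 407 x [19.2 45.  69.4] y [-56.1   1.6  58.3] z [108.7 110.6 112.4]
  fix1 65 x [-9.1  5.1 12.2] y [18.6 33.3 51. ] z [104.4 110.1 113.5]
    ridge fit [  0.31 100.  ]
  fix-1 63 x [-6.9  6.  13.6] y [-48.9 -35.1 -17.1] z [104.6 110.5 113.6]
    ridge fit [  0.99 100.2 ]
  flapkn 100 x [-13.9   8.5  13.7] y [-14.7  -3.3  15.2] z [177.3 188.8 194.9]
    ridge fit [  1.14 182.56]
  board 354 x [-105.   -38.5  -16.3] y [-50.5 -19.3  48.3] z [190.4 195.  197.7]
  grip 50 x [-66.5 -56.6 -49.1] y [-35.6 -15.2  34. ] z [230.2 234.7 236.8]
top
  jambtop 271 x [20.1 44.4 68.5] y [-57.8 -16.7  46.7] z [108.6 110.8 112.5]
  fix-1 52 x [-9.7  2.3 13.4] y [-48.6 -37.8 -20. ] z [104.8 110.1 113.9]
    ridge fit [  1.22 100.49]
  flapkn 61 x [-13.1   1.5  13.7] y [-17.3  -9.6   7.2] z [178.4 190.5 194.3]
    ridge fit [  1.85 182.11]
  board 307 x [-105.2  -54.3  -16.5] y [-53.2 -38.3  -3.1] z [190.8 195.1 197.8]
  grip 43 x [-65.7 -56.3 -49.3] y [-37.5 -28.8 -17.3] z [230.7 234.3 237.6]
jamb ((41.3004035949707, 1.3391838073730469), (50.155879974365234, 118.58280944824219), 0.4873195290565491)
board ((-62.72915267944336, 3.559844970703125), (90.04409790039062, 90.78852844238281), 89.44097137451172)
grip ((-57.995880126953125, 7.3676300048828125), (23.973621368408203, 53.094051361083984), 0.2065734714269638)
```

carry_out --motion '[[[0.005, -0.0035, 0.1], -0.002], [[0.005, -0.0035, 0.2], -0.002], [[0.005, -0.0035, 0.25], -0.002], [[0.005, -0.0035, 0.255], -0.002], [[0.005, -0.0035, 0.255], -0.002], [[0.005, -0.0035, 0.255], -0.002]]'

```text
time_s: 16.2
ee_pos: [0.5636, 0.2335, 0.156]
eef_rot: [3.14, -0.001, 1.365]
force: [0.5, -0.1, -4.6]
grip_width: 0.0196
grip_force: 50.0
```

```bash
cat > n.py <<'E'
from m import *
zk=float(sys.argv[1])
for n in("wrist","scene","top"):
    i=camera_info(n); p,d=camera(n); C=cloud(i,d); np.savez(n+"6.npz",p=p,C=C); cv2.imwrite(f"pics/{n}6.png",p); print(n); run(C,-12,zk)
    L=R.from_euler('z',12,degrees=True).apply(C.reshape(-1,3)-[.62,.2205,0])
    for nm,z0,x0,x1 in(("jamb",.1105,.015,.075),("board",zk/1000+.013,-.125,-.016)):
        m=(abs(L[:,2]-z0)<.003)&(L[:,0]>x0)&(L[:,0]<x1)&(abs(L[:,1])<.07)
        if m.sum()>9: print(nm,np.round(np.hstack(cv2.minAreaRect((L[m][:,:2]*1000).astype(np.float32))),1))
    m=(abs(L[:,2]-zk/1000-.013)<.004)&(L[:,0]>-.1)&(L[:,0]<-.02)&(abs(L[:,1])<.045); P=L[m]
    print("tilt x,y rad",np.linalg.lstsq(np.c_[P[:,:2],np.ones(len(P))],P[:,2],rcond=None)[0].round(4))
o=ctrl.get_obs(); print(o["time_s"],o["ee_pos"],o["eef_rot"],o["force"])
E
python3 n.py 130
```

```text
wrist
  jambtop 6231 x [17.5 43.2 65.7] y [-50.3  13.4  59. ] z [108.6 110.9 112.4]
  fix1 1022 x [-11.1  -1.   13.9] y [18.8 35.4 50.3] z [104.1 111.3 113.8]
    ridge fit [ -0.98 100.6 ]
  fix-1 161 x [-9.4 -2.5 13.8] y [-32.9 -27.3 -22.3] z [104.2 111.3 113.6]
    ridge fit [ -0.58 100.53]
  flapkn 957 x [-13.9  -6.4  10.3] y [-11.9   4.8  15.4] z [126.7 140.6 144. ]
    ridge fit [ -0.18 132.7 ]
  board 8281 x [-107.4  -73.   -18. ] y [-15.3  27.7  50.9] z [143.2 145.4 146.9]
  grip 2876 x [-66.9 -58.  -49.1] y [-16.3  12.2  36.1] z [180.9 185.2 186.5]
jamb [ 41.6   1.4  49.7 118.5   0.6]
board [-62.8   6.   90.6  90.1   0.4]
tilt x,y rad [ 0.0122 -0.0023  0.1463]
scene
  jambtop 400 x [19.3 45.  69.4] y [-57.4  -0.5  57.4] z [108.6 110.7 112.4]
  fix1 65 x [-7.8  5.  12.3] y [18.6 32.8 52. ] z [104.4 109.7 113.4]
    ridge fit [ 0.39 99.75]
  fix-1 66 x [-8.2  5.8 12.8] y [-49.1 -34.7 -18.2] z [104.4 109.9 113.2]
    ridge fit [ 0.62 99.87]
  flapkn 91 x [-13.9   9.1  13.9] y [-16.   -2.9  16.1] z [126.1 138.  143.9]
    ridge fit [  0.96 132.  ]
  board 353 x [-103.2  -37.7  -1
[... 231 characters left out ...]
456]
top
  jambtop 234 x [19.6 41.3 68.7] y [-57.1 -19.6  17.9] z [108.6 110.5 112.5]
  fix-1 60 x [-10.4   0.9  13.6] y [-48.6 -36.  -19.8] z [104.7 109.5 113.9]
    ridge fit [  0.94 100.25]
  flapkn 40 x [-13.    0.4  13.2] y [-14.4  -6.6   7.4] z [127.  140.7 143.7]
    ridge fit [  1.01 132.21]
  board 222 x [-105.4  -59.   -16.8] y [-51.1 -35.9  -3.3] z [140.  144.8 147. ]
  grip 37 x [-66.1 -56.4 -49.4] y [-35.4 -27.5 -15.6] z [179.  185.  187.5]
jamb [ 44.  -14.6  86.3  49.6  89.7]
board [-62.2 -28.5  90.7  43.6   5.6]
tilt x,y rad [ 0.0177 -0.0086  0.1454]
16.35 [0.56342975 0.23344699 0.15556924] [ 3.14067145e+00 -5.54802633e-04  1.36476632e+00] [ 0.37724826  1.15621807 -2.59431718]
```

Everything lines up: about 0.4 mm off in x, about 0 in y, yaw matched, and 32 mm still to go down.

carry_out --motion '[[[0, -0.002, 0.03], 0], [[0, -0.002, 0.07], 0], [[0, -0.002, 0.11], 0], [[0, -0.002, 0.14], 0], [[0, -0.002, 0.155], 0], [[0, -0.002, 0.16], 0], [[0, -0.002, 0.16], 0], [[0, -0.002, 0.16], 0]]'

```text
time_s: 17.15
ee_pos: [0.5629, 0.2335, 0.1232]
eef_rot: [3.141, -0.0, 1.365]
force: [-0.7, 0.1, -3.6]
grip_width: 0.0197
grip_force: 50.0
```

```bash
python3 n.py 100; python3 - <<'E'
from h import *
p=cv2.imread("pics/wrist6.png")[120:330,150:430]; s=cv2.imread("pics/scene6.png")[110:230,280:440]
cv2.imwrite("pics/e.png",np.hstack([cv2.resize(p,(400,300)),cv2.resize(s,(400,300),interpolation=cv2.INTER_CUBIC)]))
i=camera_info("scene"); C=np.load("scene6.npz")["C"]
print("blk",rect(C,(.505,-.385),.03,.076,.092))
E
```

```text
wrist
  jambtop 7874 x [17.7 43.  66. ] y [-38.9  15.9  59.2] z [108.6 110.9 112.4]
  fix1 1725 x [-12.6  -2.6  13.7] y [12.2 33.8 50.4] z [104.1 111.  113.6]
    ridge fit [ -1.14 100.67]
  fix-1 44 x [-11.4   4.3  13.8] y [-18.7 -17.3 -12. ] z [104.1 106.  111.3]
    ridge fit [-0.7 98.1]
  flapkn 1743 x [-13.8  -3.2  13.6] y [-20.6   4.9  24.8] z [ 96.8 109.9 113.2]
    ridge fit [ -0.72 100.16]
  board 8497 x [-108.   -72.5  -18.8] y [-15.3  27.6  50.6] z [110.6 112.6 114.6]
  grip 2845 x [-66.9 -58.1 -49.2] y [-16.5  11.7  35.9] z [150.4 152.4 153.8]
jamb [ 41.6  10.3  50.  101.7   0.4]
board [-63.5   5.9  90.7  89.7   0.2]
tilt x,y rad [ 0.0137 -0.0018  0.1136]
scene
  jambtop 407 x [18.4 45.1 69.4] y [-57.2  -1.2  58.4] z [108.6 110.5 112.4]
  fix1 70 x [-7.   5.5 13.7] y [12.8 30.7 52. ] z [104.8 110.2 112.9]
    ridge fit [-2.000e-02  9.992e+01]
  fix-1 64 x [-11.6   6.8  13.3] y [-49.7 -35.1 -14.2] z [104.3 109.8 113.6]
    ridge fit [ 1.08 99.98]
  flapkn 90 x [-5.4  5.6 12.8] y [-24.5   0.2  24.9] z [ 98.1 109.7 112.6]
    ridge fit [ 1.32 99.27]
  board 350 x [-105.7  -4
[... 359 characters left out ...]
[-48.4 -34.6 -12.2] z [104.3 110.4 113.7]
    ridge fit [  1.32 100.89]
  flapkn 56 x [-13.4   1.9  12.9] y [-23.2  -8.5  14.9] z [ 97.5 108.9 113.8]
    ridge fit [  1.77 100.39]
  board 245 x [-104.9  -46.3  -16.7] y [-48.5 -34.9  -3.1] z [109.2 112.6 116.4]
  grip 35 x [-66.4 -56.7 -49.2] y [-35.7 -28.2 -16.7] z [148.5 152.  155.7]
jamb [ 42.9  -4.5 107.9  52.2  89.7]
board [-61.6 -26.1  90.6  44.9   1.7]
tilt x,y rad [ 0.0107 -0.0186  0.1127]
17.3 [0.56288084 0.23349097 0.12308994] [ 3.14125158e+00 -2.02292088e-04  1.36476391e+00] [-0.31720056 -0.19071309 -3.24435815]
blk {'n': 109, 'c': (505.7, -385.9), 'short': 23.4, 'long': 33.3, 'a': -3.0, 'z': 81.8, 'med': array([ 0.5093, -0.3861])}
```

View pics/e.png

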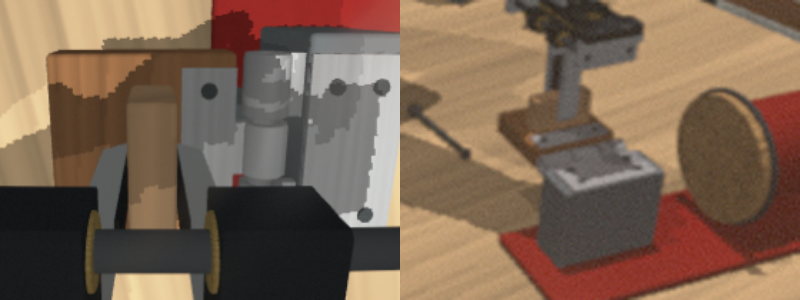

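The picture shows the flap's knuckle between and in line with both fixed knuckles (crop about (265,145)). The forces show only its weight, so there is no jamming. The setting block is still seated in its slot.

```bash
python3 -c "
from station import ctrl
print(ctrl.hand_in())"
```

```text
the job is handed in; nothing more can be done
None
```

I handed the job in at about 17 s: the setting block is seated in the medium slot, and the flap is held level with its knuckle within about 1 mm of the fixed axis and no sign of jamming. The hand-in returned no verdict.

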